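Shut the packed lunchbox

ROBOT

A 6-joint arm with a two-finger parallel gripper is mounted at the origin on the work surface. World frame = base frame: x ahead of the robot, y to its left, z up, the work surface at z = 0. Lengths are in m, angles in rad, forces in N, time in s.
With the tool pointing down it reaches from about 0.35 to 0.85 m from the base axis. Payload 8.1 kg.
Tool frame: the origin (TCP) lies at the very end of the fingers, on their centre line; the grasp point (between the pads) lies 19 mm behind it; z points along the fingers, y is the line along which they close (so a half turn about z gives the same grasp; the last joint's range is limited). The gripper opens to 93 mm and grips with 3 to 60 N. Pads are 15 mm wide; open, the fingers measure 128 mm over their backs; the gripper's body (75 mm by 188 mm) begins 65 mm behind the grasp point.
Start: joints at [1.141, 0.13, 1.488, -0, 1.523, -0.085], TCP at [0.203, 0.565, 0.219] pointing down, gripper open.
Joint ranges: [-2.96, 2.96], [-0.89, 2.26], [0.02, 2.5], [-1.34, 4.48], [0, 2.73], [-2.66, 2.66]. Speed limits (rad/s): [2.39, 2.39, 2.79, 3.14, 3.14, 3.14].

INTERFACE

Orientations are given as a rotation vector (axis times angle).
In Python, from plant import robot, imaging gives the robot as it stands.
- The arm moves only by the tool jog_arm, never from a script. Its argument "rows" is a list of rows, each a list of 2 entries, a list of its own where there are three numbers: the shift along the tool's x, y, z each as a share of 0.2 m, from -1 to 1, then the turn, a rotation vector about the tool's x, y, z each as a share of pi/2 rad, from -1 to 1. A call has 1 to 5 rows; each row is the pose to reach, as a shift and turn from the pose commanded when the call began, along the tool's axes at that moment; what a row does not reach only later rows make up. A row lasts 1/10 s, in which the tool goes at most 50 mm and 8.59 degrees, less where a joint would pass 70% of its speed; a pose out of reach is approached as far as the arm can. A call with a number of a shift or a turn outside -1 to 1 is refused whole. A call with a gripper value outside its range is refused whole. "hand" is the closure, from -1 (fully open) to 1 (shut), set as the call begins (left out, the last holds). The fingers move at their own pace and stop on an object; "squeeze" is the grip in N (left out, the last holds). Time passes only in rows, so rows that repeat a pose let the fingers close. It gives the time, the measured TCP pose, the force, the opening and the grip force at its end, in the units of the state.
- robot.read_state(): the state, without advancing time (a new reading comes with each control period).
- imaging.read_camera(name): name is "scene" or "top"; returns a dict with "frame" (420x560x3 uint8, red, green, blue), "vertical_fov" (degrees; the focal length in pixels is half the picture's height over the tangent of half this angle, whatever the lens; pixels are square), "cx", "cy" (the principal point, pixels), "R" (3x3) and "t" (3): a world point X has camera coordinates R X + t. Camera axes: x right, y down, z forward; pixel columns grow to the right and rows downward; lengths in m; the calibration is good to about 2 mm. A picture is of the moment at which its call begins. There is no depth.
- robot.close_job(): hands the job in; it is judged then, once.
The state is a dict: "t": time; "q": joint angles; "dq": joint speeds; "joint_torque": joint torques, N m; "tool_pos": TCP position; "orientation": TCP orientation; "force": force on the tool from outside, world axes, zero at the start; "wrist_torque": the same for the moment, N m; "opening": finger opening in m; "gripper_force": force on a finger pad.
Only numpy, scipy, OpenCV 4.12 (cv2) and the standard library are available. Lean on these libraries where they do the work, as an engineer would, in place of code of your own. Each camera call takes 0.05 s, during which the arm holds its last target. There are 200 camera calls.

TASK

The blue lunchbox is packed and standing open; shut it with your fingertips alone, without picking it up or shoving it along the bench. Push the raised lid over and down until it is fully closed, and then push the catch on its front edge over and down until it lies flat against the front of the box. Leave the salad jar, the cupcake case and the chopsticks where they are.

Things in the scene. Friction and masses are not known exactly. Their poses are not given: they have to be found in the camera images.
- lunchbox: Blue plastic lunchbox tub, loose on the bench, about 0.75 kg with lunch and lid. Outside 125 mm deep (its x), 190 mm wide (its y), 60 mm high. Origin at the centre of its underside, z up. Its front (catch side) faces its own -x; the lid's hinge runs along the back, at +x. Stands upright, turned up to 0.9 rad either way from facing the robot.
- lid (a joint): Lid hinge angle in rad: 0 fully closed, 1.57 upright, grows as it opens backwards; stop at 2.0. Starts between 1.6 and 1.9. Stiff hinge (0.11 N m of friction): the lid stays where it is left, does not fall shut, and takes about 1 to 2 N at its edge.
- lid_hinge (a point): Middle of the lid's hinge axis, at (68.5, 0, 60) mm in the lunchbox frame. Its axes are the lid's, which are the lunchbox's when closed: the lid runs along -x from here, y is the hinge axis, z is the lid's outer face normal.
- lid_edge (a point): Middle of the lid's front (free) edge, on its outer face; axes as lid_hinge. The lid is a flat blue plate 204 mm wide (along the box's y), this edge 139 mm from the hinge axis; its outer face is 7 mm above the hinge axis when closed, 67 mm above the bench.
- catch (a joint): Angle of the catch to the lid in rad: 0 folded in, which with the lid shut is hanging flat against the front of the box; 1.57 straight out in the plane of the lid; up to 2.7 folded back. Starts at 1.6 to 2.3. Light friction hinge (under 1 N at its end): stays where left but swings easily, so push the lid beside it. It must stay up until the lid is down, or it would foul the rim.
- catch_hinge (a point): Middle of the catch's hinge axis (along the box's y), at (-75.5, 0, 61) mm in the lunchbox frame with the lid shut, 6 mm below the lid's outer face. The catch is a blue flap 58 mm wide, 36 mm long from this axis, its faces 2 mm either side of it. It is pushed round on its outer face, which looks up when it sticks out and away from the box when folded in.
- catch_tip (a point): Middle of the catch's free end, 36 mm from its hinge axis; with everything shut it is 25 mm above the bench.
- salad_jar: Closed glass salad jar with a ribbed metal twist cap, 82 mm across, 144 mm high, 0.55 kg, standing on the bench beside the lunchbox, to its left or right. Origin at the centre of its underside. To be left alone.
- cupcake_case: Empty red silicone cupcake case, 70 mm across the rim, 32 mm high, on the bench on the other side of the lunchbox. Origin at the centre of its underside. To be left alone.
- chopstick_a: Bamboo chopstick, 230 mm long (its x, thick end at -x), 7.5 mm thick, lying on the bench in front of the lunchbox, roughly parallel to its front. Origin at the middle of its underside. To be left alone.
- chopstick_b: The other chopstick of the pair, the same size, lying beside the first. To be left alone.
Not all that is in view belongs to the job. What is meant by the lunchbox is not green, red or turquoise, and is the larger of those in its own colour.

How it is judged:
On the way, in this order (a step that is already met when the one before it is completed fails the run):
1. the lid is pushed over and fully down, the catch still up (value of joint lid below 0.05 rad and value of joint catch above 0.5 rad), for 0.1 s.
2. the catch is folded in against the front of the shut box (value of joint catch below 0.15 rad and value of joint lid below 0.05 rad), for 0.2 s.
At the end, for the whole second after the job is handed in: The lid is shut to within 0.05 rad (7 mm at its edge) and the catch is folded in to within 0.15 rad of flat, the lunchbox stands flat and still on the bench within 50 mm of where it began, and the jar, cupcake case and chopsticks are within 30 mm of where they were (all of step 2 and angle between lunchbox's own z axis and vertical below 0.05 rad and distance of lunchbox from where it was at the start of the episode below 0.05 m and linear speed of lunchbox below 0.01 m/s and distance of each of salad_jar, cupcake_case, chopstick_a, chopstick_b from where it was at the start of the episode below 0.03 m); the robot touches nothing.
It fails at once if the lunchbox is lifted or tipped up (height (world z) of lunchbox above 0.015 m or angle between lunchbox's own z axis and vertical above 0.25 rad).
It fails at once if the lunchbox is shoved more than 50 mm along the bench (distance of lunchbox from where it was at the start of the episode above 0.05 m).
It fails at once if the salad jar is moved or tipped (distance of salad_jar from where it was at the start of the episode above 0.03 m or angle between salad_jar's own z axis and vertical above 0.3 rad).
It fails at once if the cupcake case or a chopstick is moved (distance of any of cupcake_case, chopstick_a, chopstick_b from where it was at the start of the episode above 0.03 m).
It also fails if it takes over 58 s, if anything falls off the work surface, if the arm or the gripper's body presses on something with over 40 N, if the wrist force passes 120 N, or if a joint passes its speed limit or range.

## Working session

There is one attempt and no reset: what is moved stays moved. The work goes in short steps, Python scripts to look and compute and a tool call to move; the robot and the scene stay as the last step left them, time stands still between calls to the robot, and variables do not carry over. Pictures are saved under pics/ and viewed, at most 10 in all, crops included, and the job is handed in when it is done.

Besides the shell and the picture viewer there is one more tool, called after "Emit:" as name([rows], argument=value, ...), one row to a line, values as JSON. jog_arm: Moves the arm, as the interface text tells. Its arguments: {"type":"object","properties":{"rows":{"type":"array"},"hand":{"type":"number"},"squeeze":{"type":"number"}},"required":["rows"]}

```bash
ls; mkdir -p pics
python3 - <<'E'
from plant import robot, imaging
import cv2,numpy as np,pickle
d={}
for n in("scene","top"):
    c=imaging.read_camera(n);d[n]=c
    print(n,c["vertical_fov"],c["cx"],c["cy"],np.round(c["R"],3).tolist(),np.round(c["t"],3))
    cv2.imwrite(f"pics/{n}0.png",cv2.cvtColor(c["frame"],cv2.COLOR_RGB2BGR))
pickle.dump(d,open("c0.pkl","wb"))
print(robot.read_state())
E
```

```text
pics
scene 48.196967626859845 282.0203725318965 208.16676376860397 [[-0.418, 0.908, 0.01], [0.553, 0.263, -0.79], [-0.721, -0.325, -0.613]] [ 0.132 -0.233  1.683]
top 43.94511925003785 287.1297870312749 208.25600432025607 [[0.024, -1.0, 0.014], [-0.981, -0.027, -0.193], [0.193, -0.009, -0.981]] [0.048 0.501 1.121]
{'t': 0.1, 'q': array([ 1.14058559e+00,  1.31112960e-01,  1.48916912e+00, -8.21140652e-07,
        1.52300294e+00, -8.53941852e-02]), 'dq': array([-0.00040935, -0.00276316, -0.00275315,  0.00124919, -0.00147635,
       -0.00061113]), 'joint_torque': array([ 5.06794258e-04, -5.61346972e+01, -4.93093872e+01,  7.70908361e-02,
        2.91977380e-02, -9.21801438e-05]), 'tool_pos': array([0.20257371, 0.56421889, 0.21767673]), 'orientation': array([-5.38883102e-01, -3.09459156e+00,  2.57047386e-03]), 'force': array([-0.13187968, -0.37780466,  0.09425379]), 'wrist_torque': array([-0.06339707,  0.0449931 ,  0.00228194]), 'gripper_force': 0.0, 'opening': 0.09270199741224683}
```

View pics/scene0.png

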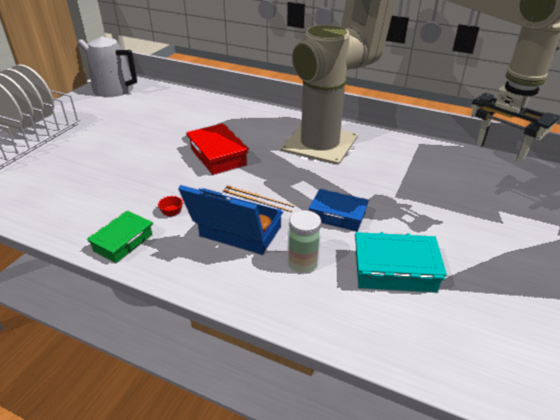

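View pics/top0.png

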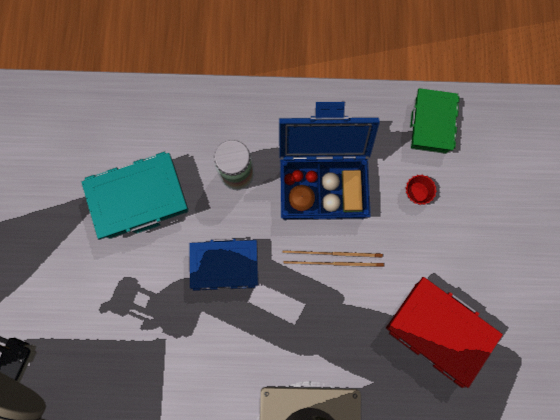

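The scene has two blue boxes: the open one at top-view (325,170) and a shut one at (224,265). The open one is larger and has its lid raised, so it fits the description. The red, green and turquoise boxes are decoys. The jar is at (233,160), the case at (421,190) and the chopsticks at (333,260). I'll confirm with one crop.

Run:
```python
import cv2,numpy as np
a=cv2.imread("pics/top0.png")[90:230,260:400];a=cv2.resize(a,None,fx=4,fy=4,interpolation=cv2.INTER_CUBIC)
cv2.imwrite("pics/crop0.png",cv2.convertScaleAbs(a,alpha=1.6,beta=20))
```

```text
(no output)
```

View pics/crop0.png

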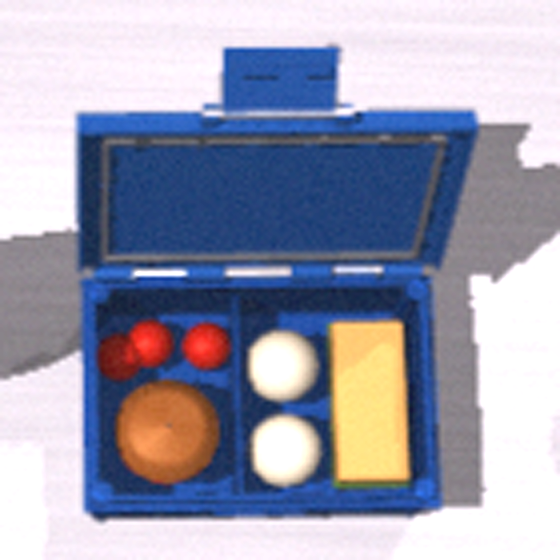

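The crop confirms the larger blue box, open, with its lid raised. The rim corners are at crop (88,497), (438,492), (85,280) and (432,272). The lid edge runs from (80,115) to (475,112), and the catch sticks out up to row 48. The front faces the robot.

```bash
cat > h.py <<'E'
import numpy as np,pickle
d=pickle.load(open("c0.pkl","rb"))
def ray(n,u,v):
    c=d[n];f=210/np.tan(np.radians(c["vertical_fov"])/2);R=np.array(c["R"]);t=np.array(c["t"])
    return -R.T@t, R.T@np.array([(u-c["cx"])/f,(v-c["cy"])/f,1])
def plane(n,u,v,z):
    o,r=ray(n,u,v);return o+r*(z-o[2])/r[2]
def px(n,X):
    c=d[n];f=210/np.tan(np.radians(c["vertical_fov"])/2);p=np.array(c["R"])@X+c["t"];return f*p[0]/p[2]+c["cx"],f*p[1]/p[2]+c["cy"]
E
python3 - <<'E'
from h import *
from scipy.optimize import brentq
cr=lambda u,v:(260+u/4-.4,90+v/4-.4)
P=[plane("top",*cr(*p),.06) for p in[(88,497),(438,492),(432,272),(85,280)]]
P=np.array(P);print(np.round(P,4));print([np.linalg.norm(P[i]-P[(i+1)%4]).round(4) for i in range(4)])
c=P.mean(0)
y=P[0]-P[1]+P[3]-P[2];yaw=np.arctan2(-y[0],y[1]);print("c",c,"yaw",yaw)
for a,r,h,nm in[((80,115),.139,.007,'edgeL'),((475,112),.139,.007,'edgeR'),((280,48),.175,.0,'catch tip')]:
    o,q=ray("top",*cr(*a));ex=np.array([np.cos(yaw),np.sin(yaw),0])
    hx=c@ex+.0685
    def g(s):
        X=o+q*s;return np.hypot(X@ex-hx,X[2]-.06)-np.hypot(r,h)
    # find crossing near top
    S=np.linspace(.7,1.15,2000);G=[g(s) for s in S]
    for i in range(len(S)-1):
        if G[i]*G[i+1]<0:
            X=o+q*brentq(g,S[i],S[i+1]);print(nm,X.round(4),"ang",np.arctan2(X[2]-.06,-(X@ex-hx))-np.arctan2(h,r))
for nm,u,v,z in[("jar",233,155,.144),("case",421,188,.032),("ch",283,253,.004),("ch",383,256,.004),("ch",284,263,.004),("ch",384,265,.004),("blue2",191,241,.05),("blue2",258,288,.05)]: print(nm,plane("top",u,v,z).round(3))
E
```

```text
[[ 0.4842  0.0726  0.06  ]
 [ 0.4923 -0.1219  0.06  ]
 [ 0.6194 -0.1192  0.06  ]
 [ 0.609   0.0776  0.06  ]]
[np.float64(0.1947), np.float64(0.1271), np.float64(0.1971), np.float64(0.1249)]
c [ 0.5512593  -0.02270183  0.06      ] yaw 0.04721302888327592
edgeL [0.6568 0.0818 0.1927] ang 1.825664010355658
edgeR [ 0.6642 -0.1192  0.1934] ang 1.8099240937093617
catch tip [ 0.6833 -0.0168  0.223 ] ang 1.9429404699738155
jar [0.591 0.178 0.144]
case [ 0.559 -0.247  0.032]
ch [0.403 0.067 0.004]
ch [ 0.402 -0.163  0.004]
ch [0.381 0.064 0.004]
ch [ 0.382 -0.165  0.004]
blue2 [0.42  0.271 0.05 ]
blue2 [0.321 0.12  0.05 ]
```

Emit:
jog_arm([
  [[0, 0, -0.3], [0, 0, -0.08]],
  [[0, 0, -0.55], [0, 0, -0.16]],
  [[0, 0, -0.55], [0, 0, -0.25]],
  [[0, 0, -0.55], [0, 0, -0.25]],
], hand=1, squeeze=10)

```text
t: 0.5
tool_pos: [0.2033, 0.5657, 0.3317]
orientation: [-0.079, 3.138, 0.007]
force: [0.4, 0.2, -0.5]
opening: 0.066
gripper_force: 0.0
```

```bash
cat > w.py <<'E'
# tool position in box frame, mm; yaw error; force
from plant import robot
import numpy as np
from scipy.spatial.transform import Rotation as Ro
s=robot.read_state();yaw=.047;B=Ro.from_euler('z',yaw).as_matrix();C=np.array([.5513,-.0227,0])
T=Ro.from_rotvec(s["orientation"]).as_matrix()
print("t",s["t"],"box mm",np.round(1000*B.T@(s["tool_pos"]-C),1),"F",np.round(B.T@s["force"],2),"open",round(s["opening"],3))
print("tool axes in box",np.round(B.T@T,3).tolist(),"q",np.round(s["q"],2))
E
python3 w.py
```

```text
t 0.5 box mm [-320.   604.1  331.7] F [ 0.43  0.2  -0.51] open 0.066
tool axes in box [[-1.0, -0.003, 0.002], [-0.003, 1.0, 0.004], [-0.002, 0.004, -1.0]] q [ 1.14  0.11  1.31  0.    1.72 -0.48]
```

Emit:
jog_arm([
  [[-0.12, -0.17, 0], [0, 0, 0]],
  [[-0.24, -0.34, 0], [0, 0, 0]],
  [[-0.36, -0.5, 0], [0, 0, 0]],
  [[-0.48, -0.67, 0], [0, 0, 0]],
  [[-0.6, -0.84, 0], [0, 0, 0]],
])

```text
t: 1.0
tool_pos: [0.3307, 0.4006, 0.3258]
orientation: [0.068, -3.138, 0.004]
force: [0.1, 0.7, 0.4]
opening: 0.0258
gripper_force: 0.0
```

Emit:
jog_arm([
  [[-0.12, -0.17, 0], [0, 0, 0]],
  [[-0.24, -0.34, 0], [0, 0, 0]],
  [[-0.36, -0.5, 0], [0, 0, 0]],
  [[-0.48, -0.67, 0], [0, 0, 0]],
  [[-0.6, -0.84, 0], [0, 0, 0]],
])

```text
t: 1.5
tool_pos: [0.4586, 0.2388, 0.3259]
orientation: [0.068, -3.137, 0.002]
force: [0.0, 0.8, 0.1]
opening: 0.0003
gripper_force: 0.0
```

Emit:
jog_arm([
  [[-0.12, -0.17, 0], [0, 0, 0]],
  [[-0.24, -0.34, 0], [0, 0, 0]],
  [[-0.36, -0.5, 0], [0, 0, 0]],
  [[-0.48, -0.67, 0], [0, 0, 0]],
  [[-0.6, -0.84, 0], [0, 0, 0]],
])

```text
t: 2.0
tool_pos: [0.5865, 0.077, 0.3257]
orientation: [0.067, -3.137, 0.0]
force: [0.6, 0.7, -0.2]
opening: 0.0001
gripper_force: 0.0
```

Emit:
jog_arm([
  [[-0.12, -0.17, 0], [0, 0, 0]],
  [[-0.24, -0.34, 0], [0, 0, 0]],
  [[-0.36, -0.5, 0], [0, 0, 0]],
  [[-0.48, -0.67, 0], [0, 0, 0]],
  [[-0.6, -0.84, 0], [0, 0, 0]],
])

```text
t: 2.5
tool_pos: [0.7145, -0.0848, 0.3253]
orientation: [0.067, -3.137, -0.001]
force: [0.4, -0.2, 0.7]
opening: 0.0006
gripper_force: 0.0
```

```bash
python3 w.py
```

```text
t 2.5 box mm [160.1 -69.7 325.3] F [ 0.34 -0.21  0.73] open 0.001
tool axes in box [[-1.0, 0.004, -0.004], [0.004, 1.0, 0.001], [0.004, 0.001, -1.0]] q [-0.19  0.46  0.9   0.    1.78 -1.8 ]
```

Emit:
jog_arm([
  [[0, 0, 0.2], [0, 0, 0]],
  [[0, 0.02, 0.4], [0, 0, 0]],
  [[0, 0.02, 0.6], [0, 0, 0]],
  [[0, 0.02, 0.77], [0, 0, 0]],
  [[0, 0.02, 0.77], [0, 0, 0]],
])

```text
t: 3.0
tool_pos: [0.7089, -0.0786, 0.164]
orientation: [0.069, -3.125, -0.005]
force: [-0.9, -0.0, 0.1]
opening: 0.0004
gripper_force: 0.0
```

Emit:
jog_arm([
  [[0.07, 0, 0], [0, 0, 0]],
  [[0.14, 0, 0], [0, 0, 0]],
  [[0.2, 0, 0], [0, 0, 0]],
  [[0.25, 0, 0], [0, 0, 0]],
  [[0.3, 0, 0], [0, 0, 0]],
])

```text
t: 3.5
tool_pos: [0.6545, -0.0825, 0.1764]
orientation: [-0.07, 3.139, -0.001]
force: [1.9, -0.3, 0.6]
opening: 0.0006
gripper_force: 0.6
```

```bash
python3 w.py
```

```text
t 3.5 box mm [100.3 -64.6 176.4] F [ 1.87 -0.43  0.63] open 0.001
tool axes in box [[-1.0, 0.002, 0.002], [0.002, 1.0, -0.0], [-0.002, -0.0, -1.0]] q [-0.2   0.31  1.36  0.    1.47 -1.82]
```

Emit:
jog_arm([
  [[0.05, 0, 0], [0, 0, 0]],
  [[0.1, 0, 0], [0, 0, 0]],
  [[0.15, 0, 0], [0, 0, 0]],
  [[0.2, 0, 0], [0, 0, 0]],
  [[0.24, 0, 0], [0, 0, 0]],
])

```text
t: 4.0
tool_pos: [0.606, -0.0848, 0.1754]
orientation: [-0.073, 3.14, -0.0]
force: [0.8, -1.0, -0.7]
opening: 0.0005
gripper_force: 0.4
```

```bash
python3 w.py
python3 - <<'E'
from plant import imaging
import cv2
a=[imaging.read_camera(n)["frame"][y:y+200,x:x+270] for n,y,x in(("scene",120,120),("top",60,200))]
import numpy as np
cv2.imwrite("pics/p1.png",cv2.resize(cv2.cvtColor(np.vstack(a),cv2.COLOR_RGB2BGR),None,fx=1.45,fy=1.45))
E
```

```text
t 4.0 box mm [ 51.7 -64.6 175.4] F [ 0.72 -0.99 -0.67] open 0.001
tool axes in box [[-1.0, 0.001, 0.001], [0.001, 1.0, -0.0], [-0.001, -0.0, -1.0]] q [-0.22  0.18  1.51  0.    1.45 -1.84]
```

View pics/p1.png

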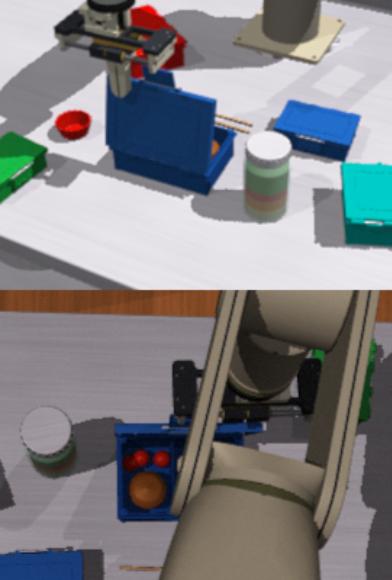

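The lid is a little past vertical with the finger on its outer face beside the catch, scene-crop (120,85). The box hasn't moved. I'll follow the arc.

Emit:
jog_arm([
  [[0.06, 0, 0.02], [0, 0, 0]],
  [[0.12, 0, 0.05], [0, 0, 0]],
  [[0.17, 0, 0.08], [0, 0, 0]],
  [[0.22, 0, 0.12], [0, 0, 0]],
  [[0.275, 0, 0.16], [0, 0, 0]],
])

```text
t: 4.6
tool_pos: [0.5515, -0.0874, 0.1428]
orientation: [-0.074, 3.14, -0.0]
force: [1.5, 0.2, 0.7]
opening: 0.0004
gripper_force: 0.3
```

Emit:
jog_arm([
  [[0.035, 0, 0.04], [0, 0, 0]],
  [[0.065, 0, 0.08], [0, 0, 0]],
  [[0.095, 0, 0.12], [0, 0, 0]],
  [[0.125, 0, 0.18], [0, 0, 0]],
  [[0.155, 0, 0.24], [0, 0, 0]],
])

```text
t: 5.1
tool_pos: [0.5201, -0.0889, 0.0937]
orientation: [-0.075, 3.141, -0.0]
force: [-0.6, -0.5, -0.4]
opening: 0.0001
gripper_force: 0.1
```

```bash
python3 w.py
```

```text
t 5.1 box mm [-34.3 -64.6  93.7] F [-0.64 -0.49 -0.43] open 0.0
tool axes in box [[-1.0, -0.001, 0.0], [-0.001, 1.0, -0.0], [-0.0, -0.0, -1.0]] q [-0.27  0.03  1.83 -0.    1.28 -1.89]
```

Now down to z = 66 mm, slowly.

Emit:
jog_arm([
  [[0.01, 0, 0.04], [0, 0, 0]],
  [[0.02, 0, 0.08], [0, 0, 0]],
  [[0.025, 0, 0.11], [0, 0, 0]],
  [[0.025, 0, 0.13], [0, 0, 0]],
  [[0.025, 0, 0.135], [0, 0, 0]],
])

```text
t: 5.6
tool_pos: [0.5153, -0.089, 0.0673]
orientation: [0.075, -3.14, -0.0]
force: [-1.4, 0.2, 2.2]
opening: 0.0002
gripper_force: 0.9
```

```bash
python3 w.py
```

```text
t 5.6 box mm [-39.  -64.6  67.3] F [-1.38  0.29  2.18] open 0.0
tool axes in box [[-1.0, -0.001, -0.001], [-0.001, 1.0, 0.0], [0.001, 0.0, -1.0]] q [-0.27  0.05  1.86  0.    1.23 -1.89]
```

Emit:
jog_arm([
  [[0, 0, 0.01], [0, 0, 0]],
  [[0, 0, 0.015], [0, 0, 0]],
  [[0, 0, 0.02], [0, 0, 0]],
  [[0, 0, 0.02], [0, 0, 0]],
])

```text
t: 6.0
tool_pos: [0.5157, -0.0892, 0.0668]
orientation: [0.076, -3.14, 0.0]
force: [-16.1, 2.4, 27.2]
opening: 0.0003
gripper_force: 13.7
```

```bash
python3 w.py
```

```text
t 6.0 box mm [-38.7 -64.7  66.8] F [-15.95   3.2   27.22] open 0.0
tool axes in box [[-1.0, -0.001, -0.0], [-0.001, 1.0, -0.0], [0.0, -0.0, -1.0]] q [-0.27  0.05  1.86 -0.    1.23 -1.89]
```

The lid is hard down: 27 N at z = 66.8 mm. I'll lift off and look at the catch.

Emit:
jog_arm([
  [[0, 0, -0.2], [0, 0, 0]],
  [[0, 0, -0.4], [0, 0, 0]],
  [[0, 0, -0.6], [0, 0, 0]],
  [[0, 0, -0.6], [0, 0, 0]],
])

```text
t: 6.4
tool_pos: [0.5196, -0.0902, 0.1913]
orientation: [-0.075, 3.129, -0.005]
force: [-0.0, -0.1, 0.0]
opening: 0.0006
gripper_force: 0.0
```

```bash
python3 w.py
python3 - <<'E'
from plant import imaging
import cv2
a=[imaging.read_camera(n)["frame"][y:y+200,x:x+270] for n,y,x in(("scene",120,120),("top",90,200))]
import numpy as np
cv2.imwrite("pics/p2.png",cv2.resize(cv2.cvtColor(np.hstack(a),cv2.COLOR_RGB2BGR),None,fx=1.45,fy=1.45))
E
```

```text
t 6.4 box mm [-34.9 -65.9 191.3] F [-0.03 -0.14  0.02] open 0.001
tool axes in box [[-1.0, -0.001, 0.011], [-0.001, 1.0, -0.004], [-0.011, -0.004, -1.0]] q [-0.27 -0.06  1.74  0.    1.46 -1.89]
```

View pics/p2.png

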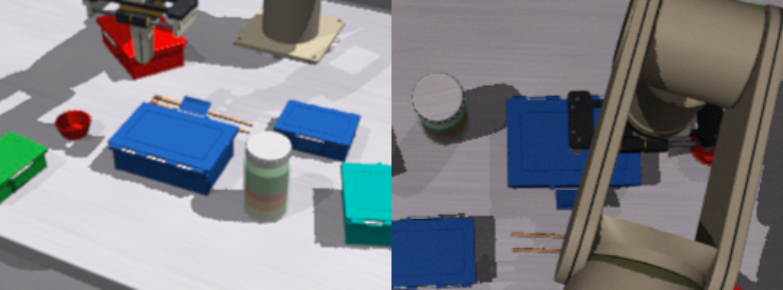

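The lid is shut. The catch is still up at the front, at the top view's original pixel (325,226). Next I go above the catch.

Emit:
jog_arm([
  [[0.1, 0.1, 0], [0, 0, 0]],
  [[0.2, 0.2, 0], [0, 0, 0]],
  [[0.3, 0.33, 0], [0, 0, 0]],
  [[0.315, 0.33, 0.1], [0, 0, 0]],
  [[0.315, 0.33, 0.2], [0, 0, 0]],
])

```text
t: 7.0
tool_pos: [0.4484, -0.0254, 0.1421]
orientation: [0.077, -3.14, -0.0]
force: [-0.2, -0.5, 0.5]
opening: 0.0004
gripper_force: 0.0
```

```bash
python3 w.py; python3 -c "
from h import *
print(plane('top',324.8,219,.067), 'expect front lid x', .5513-.0705)"
```

```text
t 7.0 box mm [-102.9    2.1  142.1] F [-0.2  -0.48  0.49] open 0.0
tool axes in box [[-1.0, -0.002, -0.001], [-0.002, 1.0, 0.0], [0.001, 0.0, -1.0]] q [-0.17 -0.24  1.99  0.    1.4  -1.79]
[ 0.47398589 -0.02280445  0.067     ] expect front lid x 0.4808
```

Emit:
jog_arm([
  [[0, 0, 0.1], [0, 0, 0]],
  [[0, 0, 0.2], [0, 0, 0]],
  [[0, 0, 0.28], [0, 0, 0]],
  [[0, 0, 0.34], [0, 0, 0]],
  [[0, 0, 0.4], [0, 0, 0]],
])

```text
t: 7.5
tool_pos: [0.4485, -0.026, 0.062]
orientation: [0.075, -3.139, -0.001]
force: [-1.6, 0.3, 1.3]
opening: 0.0007
gripper_force: 0.9
```

Emit:
jog_arm([
  [[0, 0, 0.02], [0, 0, 0]],
  [[0.01, 0, 0.04], [0, 0, 0]],
  [[0.015, 0, 0.06], [0, 0, 0]],
  [[0.015, 0, 0.08], [0, 0, 0]],
  [[0.01, 0, 0.1], [0, 0, 0]],
])

```text
t: 8.0
tool_pos: [0.4476, -0.0263, 0.0438]
orientation: [-0.075, 3.14, -0.0]
force: [0.3, -0.1, 1.8]
opening: 0.0006
gripper_force: 0.4
```

```bash
python3 w.py
```

```text
t 8.0 box mm [-103.7    1.2   43.8] F [ 0.3  -0.15  1.83] open 0.001
tool axes in box [[-1.0, -0.001, 0.001], [-0.001, 1.0, -0.0], [-0.001, -0.0, -1.0]] q [-0.17 -0.12  2.08 -0.    1.19 -1.79]
```

Now down to z ≈ 36 and inward.

Emit:
jog_arm([
  [[-0.01, 0, 0.02], [0, 0, 0]],
  [[-0.03, 0, 0.035], [0, 0, 0]],
  [[-0.05, 0, 0.04], [0, 0, 0]],
  [[-0.065, 0, 0.04], [0, 0, 0]],
  [[-0.075, 0, 0.04], [0, 0, 0]],
])

```text
t: 8.5
tool_pos: [0.462, -0.0255, 0.0353]
orientation: [0.075, -3.139, -0.0]
force: [-3.7, -0.1, 0.4]
opening: 0.0004
gripper_force: 1.8
```

```bash
python3 w.py
```

```text
t 8.5 box mm [-89.3   1.4  35.3] F [-3.68  0.1   0.44] open 0.0
tool axes in box [[-1.0, -0.001, -0.002], [-0.001, 1.0, 0.0], [0.002, 0.0, -1.0]] q [-0.17 -0.07  2.04 -0.    1.17 -1.78]
```

Emit:
jog_arm([
  [[-0.005, 0, 0], [0, 0, 0]],
  [[-0.01, 0, 0], [0, 0, 0]],
  [[-0.015, 0, 0], [0, 0, 0]],
  [[-0.015, 0, 0], [0, 0, 0]],
])

```text
t: 8.9
tool_pos: [0.4653, -0.0254, 0.0356]
orientation: [0.075, -3.141, -0.0]
force: [-2.1, 0.6, -1.7]
opening: 0.0001
gripper_force: 1.1
```

```bash
python3 w.py
```

```text
t 8.9 box mm [-86.    1.3  35.6] F [-2.11  0.73 -1.7 ] open 0.0
tool axes in box [[-1.0, -0.001, -0.0], [-0.001, 1.0, 0.0], [0.0, 0.0, -1.0]] q [-0.16 -0.06  2.03 -0.    1.17 -1.78]
```

Emit:
jog_arm([
  [[0.1, 0, 0], [0, 0, 0]],
  [[0.2, 0, -0.1], [0, 0, 0]],
  [[0.2, 0, -0.3], [0, 0, 0]],
  [[0.2, 0, -0.5], [0, 0, 0]],
  [[0.2, 0, -0.7], [0, 0, 0]],
])

```text
t: 9.4
tool_pos: [0.4258, -0.0273, 0.1779]
orientation: [-0.075, 3.138, -0.0]
force: [0.5, -0.8, -0.0]
opening: 0.0005
gripper_force: 0.0
```

Emit:
jog_arm([
  [[0, -0.2, -0.1], [0, 0, 0]],
  [[0, -0.4, -0.2], [0, 0, 0]],
  [[0, -0.6, -0.3], [0, 0, 0]],
  [[0, -0.8, -0.4], [0, 0, 0]],
  [[0, -1, -0.4], [0, 0, 0]],
])

```text
t: 9.9
tool_pos: [0.4369, -0.23, 0.2602]
orientation: [-0.075, 3.134, -0.007]
force: [0.5, 0.4, -0.5]
opening: 0.0007
gripper_force: 0.0
```

```bash
python3 w.py
python3 - <<'E'
from plant import imaging
import cv2
a=[imaging.read_camera(n)["frame"][y:y+200,x:x+200] for n,y,x in(("scene",120,140),("top",90,230))]
import numpy as np
cv2.imwrite("pics/p3.png",cv2.resize(cv2.cvtColor(np.hstack(a),cv2.COLOR_RGB2BGR),None,fx=2,fy=2,interpolation=cv2.INTER_CUBIC))
E
```

```text
t 9.9 box mm [-124.1 -201.7  260.2] F [ 0.53  0.41 -0.53] open 0.001
tool axes in box [[-1.0, -0.001, 0.007], [-0.001, 1.0, -0.005], [-0.007, -0.005, -1.0]] q [-0.59 -0.18  1.72  0.    1.6  -2.21]
```

View pics/p3.png

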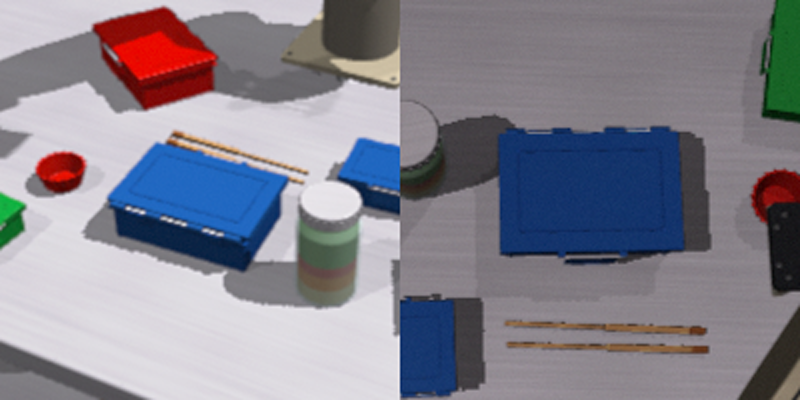

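The lid is shut, with the catch seen as a thin strip at the front, crop (590,259). I'll check numerically that the strip agrees with folded flat.

Run:
```python
from h import *
b=plane('top',325,155.5,.067);f=plane('top',325,216.7,.067);print(b,f)
ex=np.array([np.cos(.047),np.sin(.047),0])
from plant import imaging
im=imaging.read_camera("top")["frame"].astype(int)
for u in(318,325,332): print(u,[tuple(im[v,u]) for v in range(213,226)])
c=f+ex*.0705
for phi in(0,.15,.3,.5):
    for h in(.002,-.002):
        X=c-ex*(.0755+.036*np.sin(phi)+h*np.cos(phi));X[2]=.061-.036*np.cos(phi)+h*np.sin(phi);print(phi,h,np.round(px('top',X),1))
```

```text
[ 0.61944313 -0.02172573  0.067     ] [ 0.47914461 -0.02319157  0.067     ]
318 [(np.int64(20), np.int64(51), np.int64(108)), (np.int64(23), np.int64(53), np.int64(109)), (np.int64(13), np.int64(38), np.int64(86)), (np.int64(9), np.int64(17), np.int64(31)), (np.int64(63), np.int64(63), np.int64(67)), (np.int64(120), np.int64(114), np.int64(121)), (np.int64(57), np.int64(57), np.int64(67)), (np.int64(7), np.int64(18), np.int64(38)), (np.int64(24), np.int64(31), np.int64(52)), (np.int64(75), np.int64(74), np.int64(87)), (np.int64(123), np.int64(116), np.int64(123)), (np.int64(125), np.int64(117), np.int64(124)), (np.int64(126), np.int64(120), np.int64(126))]
325 [(np.int64(20), np.int64(52), np.int64(111)), (np.int64(18), np.int64(49), np.int64(104)), (np.int64(5), np.int64(35), np.int64(79)), (np.int64(16), np.int64(20), np.int64(34)), (np.int64(73), np.int64(69), np.int64(76)), (np.int64(120), np.int64(114), np.int64(123)), (np.int64(47), np.int64(51), np.int64(59)), (np.int64(2), np.int64(18), np.int64(39)), (np.int64(40), np.int64(50), np.int64(74)), (np.int64(101), np.int64(102), 
[... 238 characters left out ...]
.int64(104)), (np.int64(7), np.int64(35), np.int64(78)), (np.int64(27), np.int64(31), np.int64(49)), (np.int64(80), np.int64(77), np.int64(84)), (np.int64(115), np.int64(111), np.int64(117)), (np.int64(25), np.int64(32), np.int64(47)), (np.int64(2), np.int64(13), np.int64(36)), (np.int64(39), np.int64(44), np.int64(59)), (np.int64(98), np.int64(97), np.int64(105)), (np.int64(121), np.int64(116), np.int64(121)), (np.int64(121), np.int64(115), np.int64(122)), (np.int64(126), np.int64(121), np.int64(126))]
0 0.002 [323.5 223. ]
0 -0.002 [323.5 221.2]
0.15 0.002 [323.6 225.2]
0.15 -0.002 [323.6 223.6]
0.3 0.002 [323.8 227.4]
0.3 -0.002 [323.7 225.8]
0.5 0.002 [324. 230.]
0.5 -0.002 [323.9 228.6]
```

The catch's lower edge is at row ~221.7. Flat predicts 223 and 0.15 rad predicts 225, so it is flat. The box has moved only about 2 mm.

```bash
python3 -c "
from plant import robot
print(robot.close_job())"
```

```text
the job is handed in; nothing more can be done
None
```

The lunchbox lid is shut and the catch lies flat against its front by camera check; the box moved only a few millimetres, the jar, case and chopsticks weren't touched, and I handed the job in at about 10 s (no verdict was returned).

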